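# Clear the hinge and hold its leaf for tacking

## Robot

A 6-joint arm with a two-finger parallel gripper is mounted at the origin on the work surface. World frame = base frame: x ahead of the robot, y to its left, z up, the work surface at z = 0. Lengths are in m, angles in rad, forces in N, time in s.
With the tool pointing down it reaches from about 0.25 to 0.85 m from the base axis. Payload 12.5 kg.
Tool frame: the origin (TCP) lies midway between the tips of the shut fingers; the grasp point (between the pads) lies 19 mm behind it (bot.grip_point_offset is the distance from the TCP to the grasp point, in m); z points along the fingers, y is the direction in which the jaws open and shut (so a half turn about z gives the same grasp; the last joint's range is limited). The gripper opens to 93 mm and grips with 3 to 60 N. Pads are 15 mm wide; open, the fingers measure 128 mm over their backs; the gripper's body (75 mm by 188 mm) begins 65 mm behind the grasp point.
Start: joints at [-1.309, 0.351, 1.652, -0, 1.139, -0.085], TCP at [0.187, -0.517, 0.219] pointing down, gripper open.
Joint ranges: [-2.75, 2.75], [-0.79, 2.1], [0.01, 2.65], [-1.57, 4.71], [0.07, 3.14], [-2.87, 2.87]. Speed limits (rad/s): [2.22, 2.22, 2.79, 3.14, 3.14, 3.14].

## Interface

Orientations are given as a rotation vector (axis times angle).
In Python, from workcell import bot, cams, ticket, spotter gives the robot as it stands. The module is installed in compiled form; this text tells all that it offers.
- The arm moves only by the tool send_rows, never from a script. Its argument "increments" is one flat list of numbers, 5 for each row, row after row: the shift along the tool's x, y, z in units of 30 mm (1.0 is 30 mm), then the turn about the tool's z in units of 8 degrees (1.0 is 8 degrees), then the finger opening in mm, from 0 to 93. A call has 1 to 12 rows; each row shifts and turns the pose as measured when the row begins, along the tool's axes as they then stand; what a row does not reach is not made up. A row lasts 1/8 s, in which the tool goes at most 62.5 mm and 10.7 degrees, less where a joint would pass 70% of its speed; a pose out of reach is approached as far as the arm can. A call is refused whole if a number of a shift passes 1 or a number of a turn 1, either way. A call with a gripper value outside its range is refused whole. The fingers move at their own pace and stop on an object; "force" is the grip in N (left out, the last holds). Time passes only in rows, so rows that do not move let the fingers close. It gives the time, the measured TCP pose, the force and the opening at its end, in the units of the state.
- bot.get_state(): the state, without advancing time (a new reading comes with each control period).
- cams.grab_frame(name): name is "side" or "top" or "wrist"; returns a dict with "image" (384x512x3 uint8, red, green, blue), "z_map" (384x512 float32, m along the optical axis (not along the pixel's ray), 0 where there is no reading), "camera_matrix" (3x3 intrinsics, pixels), "dist" ([k1, k2, p1, p2, k3] as OpenCV has them; the pictures are not rectified), "T" (4x4, takes a point from camera to world coordinates). Camera axes: x right, y down, z forward; pixel columns grow to the right and rows downward; lengths in m; the calibration is good to about 2 mm. A picture is of the moment at which its call begins.
- ticket.hand_in(): hands the job in, once; it reports no verdict.
Trained networks look in a picture, given as the dict that the camera call returned (one of the last four; its "shot" number tells which), for a name from the list of things; names that differ only in an ending like _2 or _b are one class to them, and where a whole thing is asked for, a point or a joint stands for the part that bears it (a point fixed in the world has none). Each returns a list of dicts, best first, with "confidence" (0 to 1); they miss things now and then, are a little off and sometimes report something else, mostly with a low value. They report only what shows in the picture. A call takes as long as a camera call.
- spotter.spot_in(picture, thing): "xy" ([column, row] in pixels, amid what is visible of it).
- spotter.regions_of(picture, thing): "region" (384x512 bool, what is visible of it) and "xy" ([column, row] in pixels, amid what is visible of it).
- spotter.landmark_of(picture, thing): "xy" ([column, row] in pixels: a listed point, or the origin of a listed thing).
The state is a dict: "time_s": time; "q": joint angles; "qd": joint speeds; "tau": joint torques, N m; "tcp_pos": TCP position; "tcp_rot": TCP orientation; "contact_force": force on the tool from outside, world axes, zero at the start; "wrist_torque": the same for the moment, N m; "finger_gap": opening from 0.0 (shut) to 1.0 (fully open).
Only numpy, scipy, OpenCV 4.12 (cv2) and the standard library are available. Lean on these libraries where they do the work, as an engineer would, in place of code of your own. Each camera call takes 0.05 s, during which the arm holds its last target.

## Task

Clear the parts cup standing in front of the jamb hinge by lowering it, not dropping it, upright into its twin where that stands, and let go of it there fully nested. Then pick up the loose hinge leaf, bring its knuckle between the two knuckles on the jamb and hold it there level, with the holes in line so that the pin could go straight through, touching the jamb lightly at most. Finish while still holding the leaf steady like that, with nothing but the gripper carrying it, and leave everything else on the bench where it lies.

Things in the scene. Friction and masses are not known exactly. Their poses are not given: they have to be found in the camera images.
- cup_near_mid (a point): centre, 40 mm above the foot, of the plain metal cup standing on the bench in front of the jamb hinge, where the leaf has to come in. Round, open on top, 80 mm tall, wall 2.5 mm, z up, about 0.12 kg: foot 38 mm across (40 mm at 28 mm up), shoulder out to 51 mm at 32 mm up, then widening evenly to 65 mm at the rim.
- cup_far_mid (a point): centre, 40 mm above the foot, of the second, identical cup, standing alone to the left or right, nearer the robot. A cup nested in it rests with its foot on this cup's inner shoulder, its centre about 30 mm above this one's, its top 30 mm still outside.
- spacer: fixed steel spacer block 60 x 30 x 25 mm high (x, y, z), on the side opposite the far cup; the loose leaf starts lying on it, centred and turned with it. Origin: centre of its underside.
- leaf_grip (a point): balance point of the loose steel hinge leaf (0.28 kg), mid-width and mid-thickness of its flat plate (65 x 50 x 8 mm), 44 mm from the rear edge. x: along the plate to the knuckle (tube 22 mm across, 34 mm long, bore 14 mm) on its front short edge; y: across it; z up. The long sides, 50 mm apart, overhang the spacer 10 mm each, for a grip from above; underside 25 mm above the bench at first.
- leaf_bore (a point): centre of the loose leaf's knuckle bore; axes as the leaf's: the bore runs along y. It lies 36 mm ahead of leaf_grip along x and 7 mm higher.
- jamb: fixed jamb: grey post stub 40 x 130 mm (x, y), 86 mm high, on a foot plate under 20 mm high, with a steel hinge leaf carrying two knuckles on its front (-x) face. Origin: centre of the post's underside. x points away from the hinge side, y along the hinge, z up.
- jamb_bore (a point): middle of the jamb's hinge line, centre of the 40 mm gap between its two knuckles (22 mm across, bore 14 mm, 30 mm long each), 75 mm above the bench. Axes as the jamb's: bores along y. The jamb's hinge plate is 12.5 mm behind this point (+x), so the 22 mm loose knuckle has 1.5 mm to spare there when in line. The gap is open to the front (-x) and above.
- pin_mid (a point): loose headed hinge pin, 10 mm thick, 112 mm long, lying near the robot; bystander, stays where it is. Point near its middle.
- strips_mid (a point): small pile of brass strips, about 150 x 40 x 20 mm; bystander. Point near its middle.
- pliers_mid (a point): pliers with red handles, about 170 mm long; bystander. Point near its middle.
- jar_mid (a point): closed grey jar, 56 mm across, 65 mm tall; bystander. Point near its middle.
- plate_mid (a point): plain flat steel plate 70 x 50 x 8 mm WITHOUT a knuckle, lying on the bench; bystander. Point near its middle.
- wrench_mid (a point): wrench lying at the left edge of the work area; bystander. Point near its middle.
- brush_mid (a point): hand brush lying at the right edge of the work area; bystander. Point near its middle.

How it is judged:
On the way, in this order (a step that is already met when the one before it is completed fails the run):
1. the near cup is lowered into the far cup while still gripped (horizontal distance between cup_near_mid and cup_far_mid below 0.006 m and z of cup_near_mid in the frame of cup_far_mid between 0.02 and 0.04 m and contact force between the fingers and cup_near above 0.3 N), for 0.05 s.
2. the near cup is let go, nested upright in the far cup, which has stayed where it stood (horizontal distance between cup_near_mid and cup_far_mid below 0.006 m and z of cup_near_mid in the frame of cup_far_mid between 0.02 and 0.034 m and angle between each of cup_near_mid, cup_far_mid's own z axis and vertical below 0.15 rad and contact force between the fingers and cup_near below 0.05 N and distance of cup_far_mid from where it was at the start of the episode below 0.04 m), for 0.2 s.
At the end, for the whole second after the job is handed in: Gripper holds the leaf (>1 N) still; bore within 3.5 mm of the hinge line (4 mm along it), parallel within 0.07 rad, level within 0.12 rad, jamb contact under 6 N. Near cup free, nested in far cup: within 6 mm sideways, 20-34 mm higher, both upright within 0.15 rad; far cup moved under 40 mm (all of step 2 and x of leaf_bore in the frame of jamb_bore between -0.0035 and 0.0035 m and z of leaf_bore in the frame of jamb_bore between -0.0035 and 0.0035 m and y of leaf_bore in the frame of jamb_bore between -0.004 and 0.004 m and angle between the y axis of leaf_bore and the y axis of jamb_bore, either way round below 0.07 rad and angle between leaf_bore's own z axis and vertical below 0.12 rad and contact force between the fingers and leaf above 1 N and contact force between leaf and jamb below 6 N and linear speed of leaf below 0.02 m/s); the arm keeps its last pose, push and grip.
It fails at once if a bystander is moved more than 30 mm (distance of any of pin_mid, strips_mid, pliers_mid, jar_mid, plate_mid, wrench_mid, brush_mid from where it was at the start of the episode above 0.03 m).
It also fails if it takes over 64 s, if anything falls off the work surface, if the arm or the gripper's body presses on something with over 40 N, if the wrist force passes 120 N, or if a joint passes its speed limit or range.

## Working session

There is one attempt and no reset: what is moved stays moved. The work goes in short steps, Python scripts to look and compute and a tool call to move; the robot and the scene stay as the last step left them, time stands still between calls to the robot, and variables do not carry over. Pictures are saved under pics/ and viewed, and the job is handed in when it is done.

Besides the shell and the picture viewer there is one more tool, called after "Emit:" as name(argument=value, ...) on one line, values as JSON. send_rows: Moves the arm, as the interface text tells. Its arguments: {"type":"object","properties":{"increments":{"type":"array"},"force":{"type":"number"}},"required":["increments"]}

```bash
mkdir -p pics
cat > h.py <<'E'
import numpy as np, cv2
from scipy.spatial.transform import Rotation as R
from workcell import bot, cams, ticket, spotter
def save(f,name):
    cv2.imwrite('pics/'+name+'.png', f['image'][:,:,::-1])
def ray(f,xy):
    u=cv2.undistortPoints(np.array([[xy]],float),f['camera_matrix'],np.array(f['dist'],float))[0,0]
    return np.array([u[0],u[1],1.0])
def to_z(f,xy,z):
    T=np.array(f['T']); d=T[:3,:3]@ray(f,xy); o=T[:3,3]
    return o+d*(z-o[2])/d[2]
def depth_pt(f,xy,w=2):
    c,r=int(round(xy[0])),int(round(xy[1]))
    zz=f['z_map'][r-w:r+w+1,c-w:c+w+1]; zz=zz[zz>0]
    if len(zz)==0: return None
    T=np.array(f['T']); return (T@np.append(ray(f,xy)*np.median(zz),1))[:3]
def cloud(f,mask=None):
    m=f['z_map']>0
    if mask is not None: m&=mask
    r,c=np.nonzero(m); p=np.stack([c,r],1).astype(float)[:,None]
    u=cv2.undistortPoints(p,f['camera_matrix'],np.array(f['dist'],float))[:,0]
    z=f['z_map'][r,c]; T=np.array(f['T'])
    return (T[:3,:3]@(np.c_[u,np.ones(len(u))]*z[:,None]).T).T+T[:3,3]
E
cat > a.py <<'E'
from h import *
s=bot.get_state(); print({k:np.round(v,3) for k,v in s.items()}, bot.grip_point_offset)
np.set_printoptions(precision=4,suppress=True)
for n in ['top','side','wrist']:
    f=cams.grab_frame(n); save(f,n+'0'); print(n,f['T'],f['camera_matrix'])
    for t in ['cup_near_mid','cup_far_mid','spacer','leaf_grip','leaf_bore','jamb','jamb_bore','pin_mid','strips_mid','pliers_mid','jar_mid','plate_mid','wrench_mid','brush_mid']:
        for d in spotter.landmark_of(f,t)[:2]:
            print(t,np.round(d['xy'],1),round(d['confidence'],2),depth_pt(f,d['xy']))
E
python3 a.py
```

```text
{'time_s': np.float64(0.0), 'q': array([-1.309,  0.351,  1.652, -0.   ,  1.139, -0.085]), 'qd': array([-0.002, -0.001, -0.001, -0.001,  0.002,  0.001]), 'tau': array([ 0.0000e+00, -4.9733e+01, -2.8526e+01,  7.0000e-02,  2.6000e-02,
       -0.0000e+00]), 'tcp_pos': array([ 0.187, -0.517,  0.218]), 'tcp_rot': array([-3.093, -0.542,  0.   ]), 'contact_force': array([0.204, 0.934, 0.169]), 'wrist_torque': array([ 0.034, -0.01 ,  0.003]), 'finger_gap': np.float64(0.997)} 0.0188
top [[-0.01   -0.9885  0.1511  0.287 ]
 [-0.9999  0.0097 -0.0032  0.01  ]
 [ 0.0017 -0.1511 -0.9885  1.4327]
 [ 0.      0.      0.      1.    ]] [[456.0038   0.     249.9417]
 [  0.     456.0038 190.3304]
 [  0.       0.       1.    ]]
cup_near_mid [265.2 167.5] 0.6 [ 0.5786 -0.0441  0.0042]
cup_far_mid [335.4 212.4] 0.66 [ 0.4327 -0.2624  0.0036]
spacer [108.8 250.7] 0.26 [0.3212 0.4417 0.0067]
leaf_grip [164.4 203.6] 0.65 [0.462  0.2695 0.0337]
leaf_grip [247.5 224.3] 0.21 [ 0.3982  0.0141 -0.0007]
leaf_bore [161.5 192.6] 0.98 [0.4956 0.278  0.0391]
jamb [262.8 139.2] 0.79 [ 0.6573 -0.036   0.0572]
jamb [159.9 19
[... 1444 characters left out ...]
216. ] 0.7 [0.3956 0.0307 0.0077]
pliers_mid [203.8 165.5] 0.52 [ 0.6926 -0.3352  0.003 ]
jar_mid [192.9 260.1] 0.83 [0.6475 0.2661 0.0241]
jar_mid [322.1 320.6] 0.21 [0.325  0.4582 0.0043]
plate_mid [212.7 176.5] 0.61 [ 0.6479 -0.2403  0.0051]
wrench_mid [324.5 319. ] 0.69 [0.3188 0.4522 0.0031]
brush_mid [291.5 151.2] 0.77 [ 0.3466 -0.4326  0.0148]
wrist [[ 0.3394 -0.8992 -0.2761  0.2635]
 [-0.9406 -0.3244 -0.0998 -0.4905]
 [ 0.0001  0.2936 -0.9559  0.3839]
 [ 0.      0.      0.      1.    ]] [[268.4014   0.     258.4175]
 [  0.     268.4014 188.5386]
 [  0.       0.       1.    ]]
leaf_grip [242.8  33.1] 0.36 [ 0.3397 -0.4427  0.0196]
brush_mid [244.5  37.6] 0.88 [ 0.3356 -0.4463  0.0191]
```

View pics/top0.png

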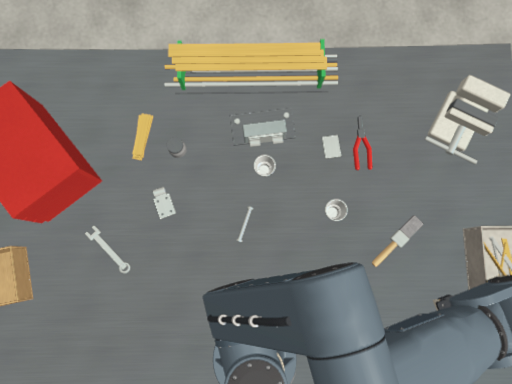

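View pics/side0.png

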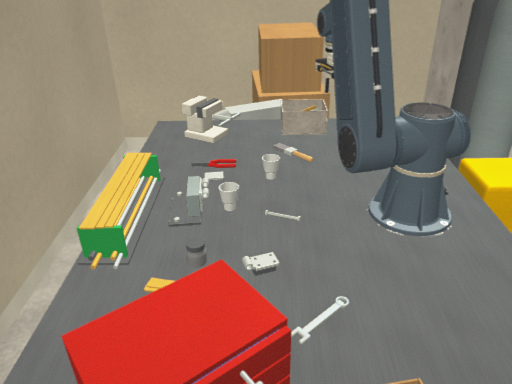

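```bash
cat > b.py <<'E'
from h import *
from scipy.optimize import least_squares
np.set_printoptions(precision=4,suppress=True)
F={n:cams.grab_frame(n) for n in ['top','side']}
C=np.concatenate([cloud(F[n]) for n in F]); 
for n in F: print(n,'ground z', np.percentile(cloud(F[n])[:,2],[10,30,50]))
np.save('ctop.npy',cloud(F['top'])); np.save('cside.npy',cloud(F['side']))
# rim circle fits from clouds
for nm,c in [('near',(.585,-.045)),('far',(.445,-.262))]:
  for n in F:
    P=cloud(F[n]); d=np.hypot(P[:,0]-c[0],P[:,1]-c[1]); Q=P[(d<.06)&(P[:,2]>.065)&(P[:,2]<.1)]
    if len(Q)<8: print(nm,n,len(Q)); continue
    r=least_squares(lambda p:np.hypot(Q[:,0]-p[0],Q[:,1]-p[1])-.0315,c,loss='soft_l1',f_scale=.003)
    print(nm,n,len(Q),r.x,np.std(r.fun),Q[:,2].max())
E
python3 b.py
```

```text
top ground z [-0.7442 -0.0017  0.0011]
side ground z [-0.2786 -0.002   0.0006]
near top 114 [ 0.5699 -0.0369] 0.012508836214520773 0.08794687735312468
near side 158 [ 0.5727 -0.0344] 0.008034518760158196 0.08292533855779083
far top 109 [ 0.4325 -0.2494] 0.0014647557619939411 0.08865297561202201
far side 122 [ 0.4346 -0.2453] 0.0029579845367488852 0.08193491653806173
```

Top view: near cup is at about (264,165), the far cup at (336,210), the jamb at (264,130), and the leaf at (164,203) with its knuckle up-left. I'll drive over the far cup first, then the near cup, using the wrist camera to refine the positions.

Emit:
send_rows(increments=[0.97, -0.51, 0, 0, 93, 0.97, -0.51, 0, 0, 93, 0.97, -0.51, 0, 0, 93, 0.97, -0.51, 0, 0, 93, 0.97, -0.51, 0, 0, 93, 0.97, -0.51, 0, 0.4, 93, 0.97, -0.51, 0, 0.4, 93, 0.97, -0.51, 0, 0.4, 93, 0.97, -0.51, 0, 0.4, 93, 0.97, -0.51, 0, 0.4, 93, 0.97, -0.51, 0, 0.4, 93], force=15)

```text
time_s: 3.72
tcp_pos: [0.4565, -0.2649, 0.2193]
tcp_rot: [3.14, -0.004, 0.002]
contact_force: [0.1, -1.0, 0.5]
finger_gap: 0.997
```

```bash
cat > c.py <<'E'
from h import *
import sys
np.set_printoptions(precision=4,suppress=True)
name=sys.argv[1]; things=sys.argv[2:]
s=bot.get_state(); print(s['time_s'],s['tcp_pos'],R.from_rotvec(s['tcp_rot']).as_matrix()[:,0],s['q'],s['finger_gap'])
f=cams.grab_frame('wrist'); save(f,name); np.savez(name+'.npz',z=f['z_map'],K=f['camera_matrix'],d=f['dist'],T=f['T'],im=f['image'])
for t in things:
    for d in spotter.landmark_of(f,t)[:2]: print(t,np.round(d['xy'],1),round(d['confidence'],2),depth_pt(f,d['xy']))
E
python3 c.py w1 cup_far_mid cup_near_mid jamb_bore jamb
```

```text
3.725 [ 0.4565 -0.2649  0.2193] [ 1.     -0.0023  0.0013] [-0.6136  0.3088  1.7094 -0.0008  1.1213  0.9599] 0.9967477560100126
cup_far_mid [245.5 189.1] 0.77 [ 0.4204 -0.2472  0.0033]
cup_near_mid [75.4 83. ] 0.56 [ 0.5728 -0.023   0.0155]
jamb_bore [50.2  6. ] 0.64 [ 0.6573 -0.0247  0.0465]
jamb [ 70.8 204.4] 0.17 [0.3992 0.0209 0.0111]
```

View pics/w1.png

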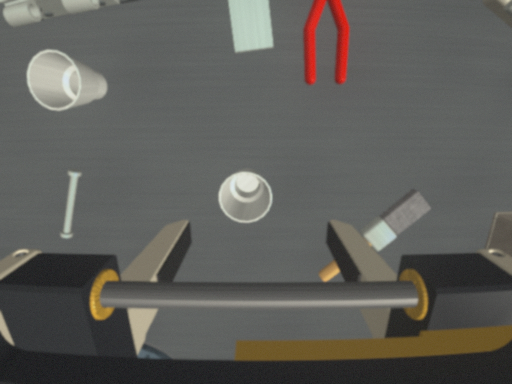

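```bash
cat > rim.py <<'E'
from h import *
from scipy.optimize import least_squares
def load(n):
    d=np.load(n+'.npz'); return dict(z_map=d['z'],camera_matrix=d['K'],dist=d['d'],T=d['T'],image=d['im'])
def rim(f,c,h=.08,rad=.055):
    # depth-based
    P=cloud(f); d=np.hypot(P[:,0]-c[0],P[:,1]-c[1]); Q=P[(d<rad)&(P[:,2]>h-.012)&(P[:,2]<h+.012)]
    r=least_squares(lambda p:np.hypot(Q[:,0]-p[0],Q[:,1]-p[1])-.0313,c,loss='soft_l1',f_scale=.002)
    return r.x,np.median(abs(r.fun)),len(Q),np.median(Q[:,2])
def rim_edge(f,c,h=.08,r0=.0325,inner=False):
    # image-based: radial search of outer rim edge (bright -> dark) along rays in the plane z=h
    g=cv2.GaussianBlur(cv2.cvtColor(f['image'],cv2.COLOR_RGB2GRAY),(0,0),0.8).astype(np.float32)
    T=f['T']; Rc=T[:3,:3].T; tv=-Rc@T[:3,3]; rv=cv2.Rodrigues(Rc)[0]
    c=np.array(c,float)
    for it in range(8):
        th=np.linspace(0,2*np.pi,120,endpoint=False); rr=np.linspace(r0-.008,r0+.008,65)
        X=c[0]+rr[None]*np.cos(th)[:,None]; Y=c[1]+rr[None]*np.sin(th)[:,None]
        p=cv2.projectPoints(np.stack([X,Y,np.full_like(X,h)],-1).reshape(-1,1,3),rv,tv,f['camera_matrix'],np.array(f['dist'],float))[0].reshape(120,65,2).astype(np.float32)
        I=cv2.remap(g,p[...,0],p[...,1],cv2.INTER_LINEAR)
        G=np.gradient(I,axis=1); k=np.argmin(G,axis=1); s=-G[np.arange(120),k]
        ok=s>np.median(s)*.5
        E=np.stack([c[0]+rr[k]*np.cos(th),c[1]+rr[k]*np.sin(th)],1)[ok]
        q=least_squares(lambda v:np.hypot(E[:,0]-v[0],E[:,1]-v[1])-v[2],[c[0],c[1],r0],loss='soft_l1',f_scale=.0007)
        c=q.x[:2]
    return q.x,np.median(abs(q.fun)),ok.sum()
E
python3 - <<'E'
from rim import *
np.set_printoptions(precision=4,suppress=True)
f=load('w1')
for c in [(.434,-.248),(.572,-.035)]:
    print(rim(f,c)); print(rim_edge(f,c)); 
for n in ['ctop','cside']:
    P=np.load(n+'.npy'); 
    for nm,b in [('jamb',(.55,.75,-.13,.06)),('leaf',(.42,.55,.22,.33))]:
        Q=P[(P[:,0]>b[0])&(P[:,0]<b[1])&(P[:,1]>b[2])&(P[:,1]<b[3])]
        if nm=='jamb': Q=Q[(Q[:,2]>.076)&(Q[:,0]>.615)]
        else: Q=Q[(Q[:,2]>.022)]
        (cx,cy),wh,a=cv2.minAreaRect((Q[:,:2]*1000).astype(np.float32)); print(n,nm,len(Q),cx,cy,wh,a,np.percentile(Q[:,2],[5,50,95]))
E
```

```text
(array([ 0.4345, -0.2502]), np.float64(0.001181028826430586), 630, np.float64(0.07797208111951323))
(array([ 0.4332, -0.2503,  0.0325]), np.float64(0.0002260803417076379), np.int64(120))
(array([ 0.5706, -0.0402]), np.float64(0.0011546188971400442), 1094, np.float64(0.07609155995489378))
(array([ 0.5706, -0.0398,  0.0325]), np.float64(0.0002363364535675483), np.int64(105))
ctop jamb 767 670.0116577148438 -41.607765197753906 (69.14022064208984, 132.2538604736328) 7.04463529586792 [0.0794 0.0851 0.0901]
ctop leaf 438 466.82025146484375 275.8199462890625 (90.24513244628906, 49.969791412353516) 19.201602935791016 [0.0273 0.033  0.0464]
cside jamb 379 673.01171875 -38.300498962402344 (68.2567367553711, 137.443359375) 8.127196311950684 [0.0781 0.0837 0.0865]
cside leaf 473 469.110107421875 280.13232421875 (90.9508056640625, 52.98860549926758) 20.209550857543945 [0.0272 0.0321 0.045 ]
```

Rim fits are consistent: radius 32.5 mm, far cup at (0.4332, -0.2503), near cup at (0.5706, -0.0398). Going above the near cup.

Emit:
send_rows(increments=[0.48, -0.94, 0, 0, 93, 0.48, -0.94, 0, 0, 93, 0.48, -0.94, 0, 0, 93, 0.48, -0.94, 0, 0, 93, 0.48, -0.94, 0.2, 0, 93, 0.48, -0.94, 0.4, 0, 93, 0.48, -0.94, 0.6, 0, 93, 0.45, -0.94, 0.6, 0, 93, 0, 0, 0.3, 0, 93, 0, 0, 0, 0, 93])

```text
time_s: 5.22
tcp_pos: [0.5676, -0.044, 0.1551]
tcp_rot: [3.138, -0.01, 0.002]
contact_force: [0.4, 0.3, -0.3]
finger_gap: 1.001
```

```bash
python3 c.py w2 cup_near_mid jamb_bore
python3 - <<'E'
from rim import *
f=load('w2'); print(rim(f,(.5706,-.0398)),rim_edge(f,(.5706,-.0398)))
E
```

```text
5.225 [ 0.5676 -0.044   0.1551] [ 1.     -0.0067  0.0012] [-0.1574  0.4567  1.6636 -0.004   1.0196  1.4222] 1.001077575392293
cup_near_mid [252.5 179.6] 0.97 [ 0.5634 -0.0384  0.0034]
jamb_bore [257.  109.2] 0.89 [ 0.6463 -0.0447 -0.0011]
(array([ 0.57217746, -0.03887237]), np.float64(0.0012147059105536429), 1024, np.float64(0.0780630794826012)) (array([ 0.57098014, -0.03893571,  0.03229489]), np.float64(0.00019193868200430286), np.int64(120))
```

View pics/w2.png

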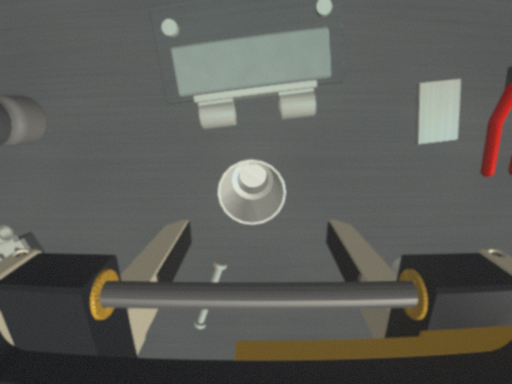

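Emit:
send_rows(increments=[0.11, -0.17, 0.9, 0, 93, 0, 0, 0.9, 0, 93, 0, 0, 0.8, 0, 93, 0, 0, 0.6, 0, 93, 0, 0, 0.2, 0, 93, 0, 0, 0, 0, 93])

```text
time_s: 6.12
tcp_pos: [0.5742, -0.0431, 0.0557]
tcp_rot: [3.136, -0.018, 0.017]
contact_force: [-0.0, -0.0, 1.0]
finger_gap: 1.001
```

```bash
python3 c.py w3 cup_near_mid jamb_bore
python3 - <<'E'
from rim import *
f=load('w3'); print(rim(f,(.5706,-.0398)),rim_edge(f,(.5706,-.0398)))
E
```

```text
6.125 [ 0.5742 -0.0431  0.0557] [ 0.9999 -0.0112  0.0109] [-0.154   0.6033  1.7123 -0.0049  0.8144  1.4313] 1.0012652215899456
cup_near_mid [251.  224.4] 0.73 [ 0.5562 -0.0378  0.0032]
(array([ 0.57232277, -0.0380678 ]), np.float64(0.002124032049329337), 3122, np.float64(0.0782458167009787)) (array([ 0.57125527, -0.03879303,  0.03198601]), np.float64(4.1898597752491884e-05), np.int64(87))
```

View pics/w3.png

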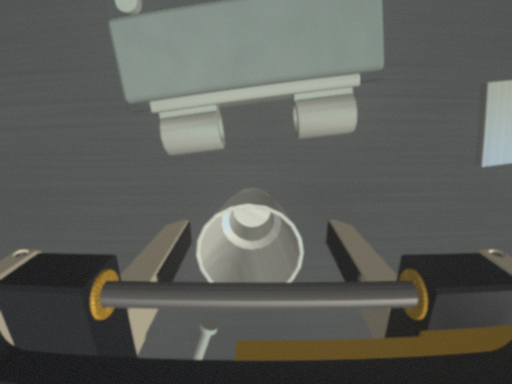

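Emit:
send_rows(increments=[-0.1, -0.15, 0, 0, 93, -0.04, -0.05, 0, 0, 93, 0, 0, 0, 0, 75, 0, 0, 0, 0, 60, 0, 0, 0, 0, 50, 0, 0, 0, 0, 50, 0, 0, 0, 0, 50, 0, 0, 0, 0, 50], force=15)

```text
time_s: 7.28
tcp_pos: [0.5706, -0.0365, 0.0574]
tcp_rot: [3.136, -0.017, 0.022]
contact_force: [1.0, 0.3, 1.5]
finger_gap: 0.671
```

```bash
python3 c.py w4
python3 - <<'E'
from rim import *
f=load('w4'); print(rim_edge(f,(.5706,-.0398)))
E
```

```text
7.275 [ 0.5706 -0.0365  0.0574] [ 0.9998 -0.0107  0.0138] [-0.1434  0.594   1.7247 -0.0051  0.8084  1.4416] 0.6705236582923386
(array([ 0.57123963, -0.0377426 ,  0.0318987 ]), np.float64(0.0001974272781232675), np.int64(97))
```

View pics/w4.png

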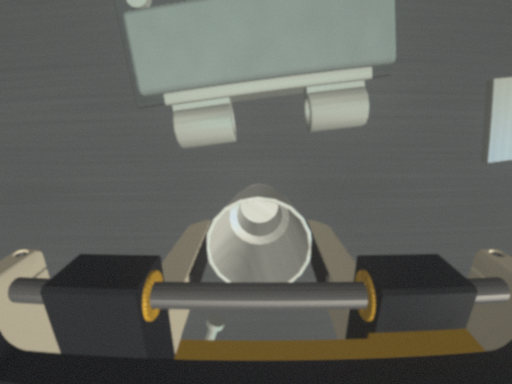

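Emit:
send_rows(increments=[0, 0, -0.3, 0, 50, 0, 0, -0.7, 0, 50, 0, 0, -0.95, 0, 50, 0, 0, -0.95, 0, 50, 0, 0, -0.95, 0, 50, 0, 0, -0.6, 0, 50])

```text
time_s: 8.07
tcp_pos: [0.5674, -0.0354, 0.1956]
tcp_rot: [3.136, -0.017, 0.016]
contact_force: [0.4, 0.4, -1.0]
finger_gap: 0.669
```

```bash
python3 c.py w5
python3 - <<'E'
from rim import *
f=load('w5'); s=bot.get_state()['tcp_pos']; print(rim_edge(f,s[:2],h=s[2]+.0226), s)
E
```

```text
8.075 [ 0.5674 -0.0354  0.1956] [ 0.9999 -0.0106  0.0101] [-0.1425  0.4033  1.6352 -0.0041  1.0924  1.4409] 0.6688840071715489
(array([ 0.56919307, -0.03667008,  0.03148876]), np.float64(0.00021793138996428069), np.int64(98)) [ 0.56821178 -0.03553173  0.19772193]
```

View pics/w5.png

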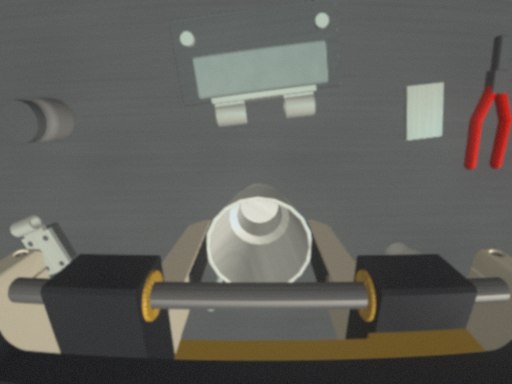

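Emit:
send_rows(increments=[-0.3, 0.5, 0, 0, 50, -0.56, 0.9, 0, 0, 50, -0.56, 0.9, 0, 0, 50, -0.56, 0.9, 0, 0, 50, -0.56, 0.9, 0, 0, 50, -0.56, 0.9, 0, 0, 50, -0.56, 0.9, 0, 0, 50, -0.46, 0.8, 0, 0, 50, -0.26, 0.4, 0, 0, 50, 0, 0, 0, 0, 50])

```text
time_s: 9.38
tcp_pos: [0.4205, -0.2569, 0.1903]
tcp_rot: [3.14, -0.02, 0.003]
contact_force: [-0.1, -0.3, -2.2]
finger_gap: 0.67
```

```bash
python3 c.py w6
python3 - <<'E'
from rim import *
f=load('w6'); s=bot.get_state()['tcp_pos']; print(rim_edge(f,s[:2],h=s[2]+.0226), s,bot.get_state()['qd'])
E
```

```text
9.375 [ 0.4205 -0.2569  0.1903] [ 0.9999 -0.0126  0.0016] [-0.6429  0.2802  1.8282 -0.      1.0311  0.9405] 0.6696379463874942
(array([ 0.42143767, -0.25817667,  0.03194005]), np.float64(0.00022139690904542098), np.int64(100)) [ 0.42077314 -0.25643211  0.19028839] [ 0.02580866 -0.00064388 -0.00751554  0.00282915  0.00181476  0.0059523 ]
```

View pics/w6.png

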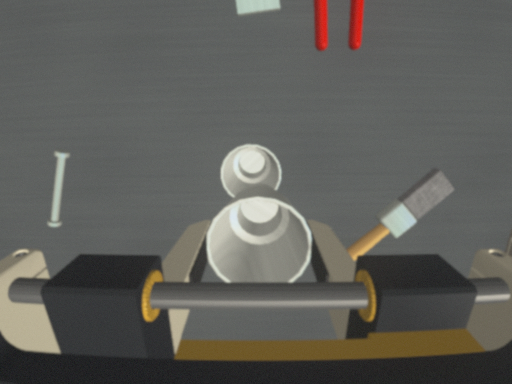

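```bash
sed -i 's/def rim_edge(f,c,h=.08,r0=.0325,inner=False):/def rim_edge(f,c,h=.08,r0=.0325,arc=None,fixr=False):/; s/ok=s>np.median(s)\*.5$/ok=s>np.median(s)*.5\n        if arc is not None: ok\&=(abs((th-arc[0]+np.pi)%(2*np.pi)-np.pi)<arc[1])/; s/-v\[2\],\[c/-(r0 if fixr else v[2]),[c/' rim.py
python3 - <<'E'
from rim import *
f=load('w6')
for a in [1.5,1.9,2.2]:
  for h in (.078,.08): print(a,h,rim_edge(f,(.4332,-.2503),h=h,arc=(0,a)),rim_edge(f,(.4332,-.2503),h=h,arc=(0,a),fixr=True)[0])
s=bot.get_state(); print(s['tcp_pos'],s['time_s'])
E
```

```text
1.5 0.078 (array([ 0.43307953, -0.25020319,  0.03236158]), np.float64(0.00017227022999662112), np.int64(57)) [ 0.43288389 -0.25017111  0.0325    ]
1.5 0.08 (array([ 0.43357281, -0.25024774,  0.03219852]), np.float64(0.00016696059864688972), np.int64(57)) [ 0.43312103 -0.25025589  0.0325    ]
1.9 0.078 (array([ 0.43288769, -0.25025066,  0.03251642]), np.float64(0.00018115023321789436), np.int64(73)) [ 0.43285634 -0.25023393  0.0325    ]
1.9 0.08 (array([ 0.43341088, -0.25025838,  0.03227449]), np.float64(0.00017879235425274226), np.int64(73)) [ 0.43315117 -0.25025986  0.0325    ]
2.2 0.078 (array([ 0.43280431, -0.25014484,  0.03253589]), np.float64(0.0001779113238313361), np.int64(84)) [ 0.43291861 -0.25016305  0.0325    ]
2.2 0.08 (array([ 0.43330948, -0.25020372,  0.03232337]), np.float64(0.0001364315954477495), np.int64(84)) [ 0.43315417 -0.2502505   0.0325    ]
[ 0.42077314 -0.25643211  0.19028839] 9.425
```

Emit:
send_rows(increments=[0.39, -0.25, 0, 0, 50, 0, 0, 0.5, 0, 50, 0, 0, 0.6, 0, 50, 0, 0, 0, 0, 50])

```text
time_s: 9.93
tcp_pos: [0.4347, -0.2458, 0.1544]
tcp_rot: [3.141, -0.013, 0.002]
contact_force: [-0.0, 0.4, -2.1]
finger_gap: 0.675
```

```bash
python3 c.py w7
python3 - <<'E'
from rim import *
f=load('w7'); s=bot.get_state()['tcp_pos']; print(rim_edge(f,s[:2],h=s[2]+.0226), s,bot.get_state()['qd'])
E
```

```text
9.925 [ 0.4347 -0.2458  0.1544] [ 1.     -0.0081  0.001 ] [-0.6082  0.3409  1.8452  0.0005  0.9545  0.9705] 0.6751011337230712
(array([ 0.4359356 , -0.24716735,  0.03183497]), np.float64(0.00025129560196914674), np.int64(97)) [ 0.43498807 -0.24615067  0.1552307 ] [-0.00677584 -0.02022086 -0.01997509 -0.00052174  0.01417204 -0.00103635]
```

Emit:
send_rows(increments=[-0.09, 0.1, 0, 0, 50, 0, 0, 0, 0, 50])

```text
time_s: 10.22
tcp_pos: [0.4325, -0.2494, 0.1559]
tcp_rot: [3.14, -0.012, 0.004]
contact_force: [-0.5, -0.5, -1.6]
finger_gap: 0.671
```

```bash
python3 c.py w8
python3 - <<'E'
from rim import *
f=load('w8'); s=bot.get_state()['tcp_pos']; print(rim_edge(f,s[:2],h=s[2]+.0226), s,bot.get_state()['qd'])
E
```

```text
10.225 [ 0.4325 -0.2494  0.1559] [ 1.     -0.0077  0.0028] [-0.6164  0.3376  1.8458  0.0004  0.9549  0.9619] 0.6710952143074214
(array([ 0.43349138, -0.25062018,  0.03191867]), np.float64(0.00015759662963317142), np.int64(100)) [ 0.43260949 -0.24932037  0.15591963] [ 2.79417649e-03  3.75024815e-04 -7.44077122e-05 -1.60008655e-03
  2.70634697e-04  2.58738874e-03]
```

View pics/w8.png

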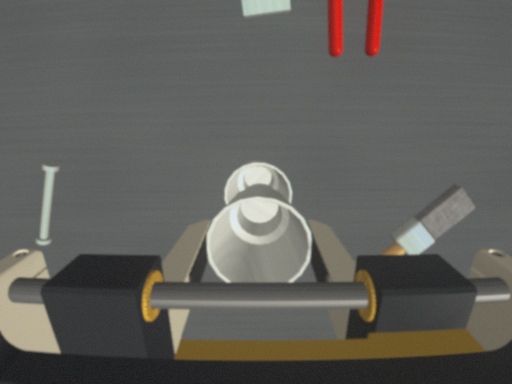

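The held cup's rim is within 0.5 mm of the far cup's axis in plan. Lowering it.

Emit:
send_rows(increments=[0, 0, 0.4, 0, 50, 0, 0, 0.5, 0, 50, 0, 0, 0.4, 0, 50, 0, 0, 0.3, 0, 50, 0, 0, 0.1, 0, 50, 0, 0, 0, 0, 50])

```text
time_s: 11.02
tcp_pos: [0.4325, -0.2493, 0.1008]
tcp_rot: [3.14, -0.013, 0.004]
contact_force: [-0.0, 0.1, -2.0]
finger_gap: 0.671
```

```bash
python3 c.py w9
python3 - <<'E'
from rim import *
f=load('w9'); s=bot.get_state()['tcp_pos']; print(rim_edge(f,s[:2],h=s[2]+.0226), s,bot.get_state()['contact_force'])
E
```

```text
11.025 [ 0.4325 -0.2493  0.1008] [ 1.     -0.0081  0.0023] [-0.6164  0.4227  1.8863  0.0006  0.8301  0.9621] 0.670633657803662
(array([ 0.43398451, -0.2506724 ,  0.03205882]), np.float64(0.0005236958731277865), np.int64(100)) [ 0.43258521 -0.24935857  0.10100986] [-0.64343007  0.57774481 -1.47245945]
```

View pics/w9.png

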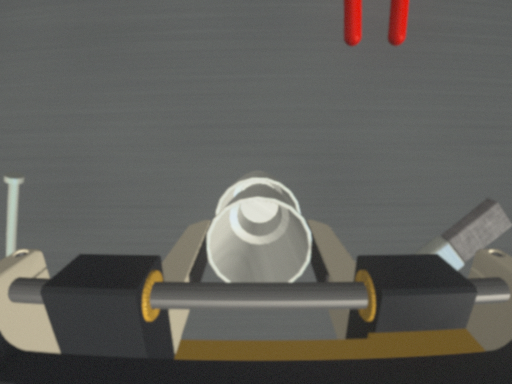

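Emit:
send_rows(increments=[0, 0, 0.2, 0, 50, 0, 0, 0.12, 0, 50, 0, 0, 0.06, 0, 50, 0, 0, 0, 0, 50])

```text
time_s: 11.58
tcp_pos: [0.433, -0.2496, 0.0895]
tcp_rot: [3.14, -0.013, 0.006]
contact_force: [-0.2, 0.8, -1.8]
finger_gap: 0.674
```

Emit:
send_rows(increments=[0, 0, 0.05, 0, 50, 0, 0, 0, 0, 50])

```text
time_s: 11.82
tcp_pos: [0.4332, -0.2497, 0.0882]
tcp_rot: [3.139, -0.013, 0.007]
contact_force: [-0.3, 0.5, -0.5]
finger_gap: 0.673
```

Emit:
send_rows(increments=[0, 0, 0.06, 0, 50, 0, 0, 0, 0, 50])

```text
time_s: 12.08
tcp_pos: [0.4344, -0.2502, 0.0879]
tcp_rot: [3.138, -0.013, 0.011]
contact_force: [-0.6, 1.2, 2.2]
finger_gap: 0.673
```

```bash
python3 c.py w10
python3 - <<'E'
from rim import *
f=load('w10'); s=bot.get_state()['tcp_pos']; print(rim_edge(f,s[:2],h=s[2]+.0226), s,bot.get_state()['contact_force'])
E
```

```text
12.075 [ 0.4344 -0.2502  0.0879] [ 0.9999 -0.0082  0.007 ] [-0.6161  0.4452  1.8922  0.0013  0.7962  0.962 ] 0.6725676666570707
(array([ 0.43712306, -0.2517048 ,  0.03285637]), np.float64(0.0013732992033635878), np.int64(98)) [ 0.43433718 -0.25018133  0.08784266] [-1.03137114  1.58294065  4.69490163]
```

View pics/w10.png

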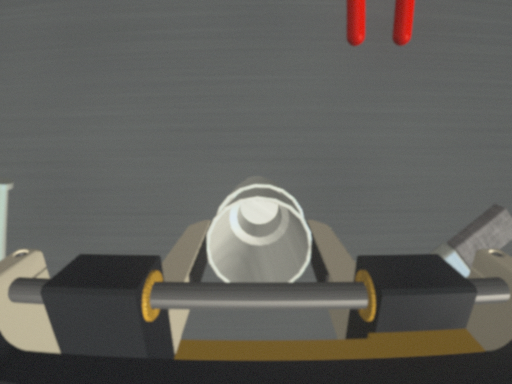

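Contact force rose by about 5 N and the descent stopped with the foot 30.4 mm above the bench level, so the cup is seated. Releasing.

Emit:
send_rows(increments=[0, 0, 0, 0, 68, 0, 0, 0, 0, 74, 0, 0, 0, 0, 85, 0, 0, 0, 0, 93, 0, 0, 0, 0, 93])

```text
time_s: 12.75
tcp_pos: [0.4342, -0.2503, 0.0875]
tcp_rot: [3.138, -0.013, 0.01]
contact_force: [-0.9, 0.2, -0.1]
finger_gap: 1.001
```

```bash
python3 c.py w11
python3 - <<'E'
from rim import *
f=load('w11'); print(rim_edge(f,(.4332,-.2503),h=.11),rim(f,(.4332,-.2503),h=.11),rim(f,(.4332,-.2503),h=.08)); print(bot.get_state()['contact_force'])
E
```

```text
12.75 [ 0.4342 -0.2503  0.0875] [ 0.9999 -0.0081  0.0066] [-0.6163  0.4459  1.8926  0.0009  0.7955  0.962 ] 1.0008385550638543
(array([ 0.43593654, -0.2490688 ,  0.03274826]), np.float64(0.0010161127856097088), np.int64(97)) (array([ 0.43552365, -0.2483859 ]), np.float64(0.0018507484805554107), 3521, np.float64(0.10790009220993368)) (array([ 0.43868405, -0.24947433]), np.float64(0.002744690109302011), 3040, np.float64(0.08007427247081571))
[-0.03367831  0.43628334  0.07982684]
```

View pics/w11.png

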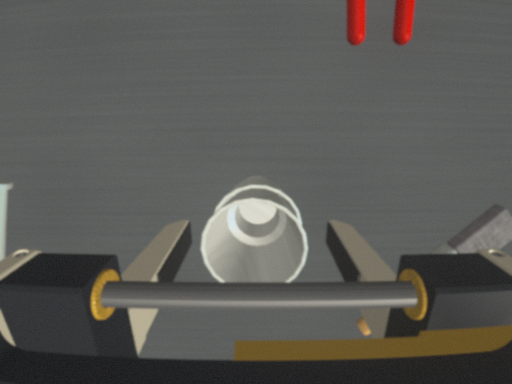

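Emit:
send_rows(increments=[0, 0, -0.4, 0, 93, 0, 0, -0.95, 0, 93, 0, 0, -0.95, 0, 93, 0, 0, -0.95, 0, 93, 0, 0, -0.8, 0, 93, 0, 0, 0, 0, 93])

```text
time_s: 13.55
tcp_pos: [0.4334, -0.2499, 0.2166]
tcp_rot: [3.136, -0.013, 0.013]
contact_force: [-0.3, 0.8, -0.4]
finger_gap: 1.002
```

```bash
python3 c.py w12
python3 - <<'E'
from rim import *
f=load('w12'); print(rim_edge(f,(.4332,-.2503),h=.11),rim(f,(.4332,-.2503),h=.11),rim(f,(.4332,-.2503),h=.08));
print(rim_edge(f,(.4332,-.2503),h=.08,arc=(0,1.2)))
for n in ['top','side']:
    g=cams.grab_frame(n); P=cloud(g); d=np.hypot(P[:,0]-.434,P[:,1]+.25); Q=P[d<.06]; print(n,np.percentile(Q[:,2],[98,99.5])); save(g,n+'12'); print(rim_edge(g,(.434,-.249),h=.11))
    a=g['image']; cv2.imwrite('pics/%s12z.png'%n,cv2.resize(a[120:260,200:400] if n=='top' else a[110:220,210:330],None,fx=4,fy=4,interpolation=cv2.INTER_CUBIC)[:,:,::-1])
E
```

```text
13.55 [ 0.4334 -0.2499  0.2166] [ 0.9999 -0.008   0.0085] [-0.6164  0.2577  1.7863  0.0007  1.0876  0.9621] 1.0015301897838946
(array([ 0.43520078, -0.24912018,  0.03343084]), np.float64(0.0008689475641614104), np.int64(120)) (array([ 0.4351755 , -0.24865922]), np.float64(0.0012201018423894198), 811, np.float64(0.10831454832512477)) (array([ 0.43928921, -0.24992632]), np.float64(0.0023435611050821384), 748, np.float64(0.07951852779507715))
(array([ 0.43332691, -0.25015611,  0.03244462]), np.float64(0.000216293535732201), np.int64(45))
top [0.55583148 0.55999457]
(array([ 0.44535052, -0.26300796,  0.02858784]), np.float64(0.0024711456820805736), np.int64(77))
side [0.44872261 0.46035778]
(array([ 0.43507382, -0.24112741,  0.03498459]), np.float64(0.0018774709879396945), np.int64(95))
```

View pics/w12.png

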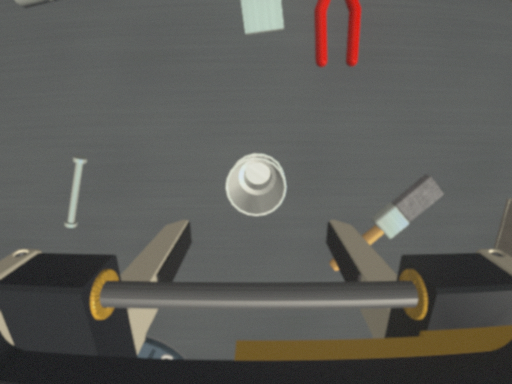

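View pics/side12z.png

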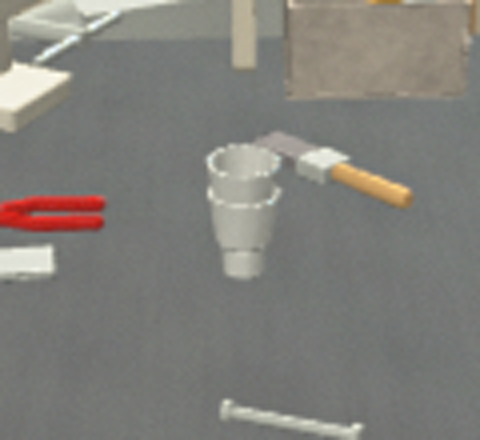

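Step 2 looks fine: in the wrist picture the nested rim at (256,185) reads z ≈ 0.109, and the side view shows it upright with about 30 mm outside. On to the leaf.

Emit:
send_rows(increments=[0.05, -0.6, 0, 0, 93, 0.08, -1, 0, 0, 93, 0.08, -1, 0, 0, 93, 0.08, -1, 0, 0, 93, 0.08, -1, 0, 0, 93, 0.08, -1, 0, 0, 93, 0.08, -1, 0, 0, 93, 0.08, -1, 0, 0, 93, 0.08, -1, 0, 0, 93, 0.08, -1, 0, 0, 93, 0.08, -1, 0, 0, 93, 0.08, -1, 0, 0, 93])

```text
time_s: 15.2
tcp_pos: [0.4555, 0.1198, 0.2051]
tcp_rot: [-3.139, 0.013, 0.019]
contact_force: [-0.5, 0.8, 0.4]
finger_gap: 0.999
```

```bash
python3 c.py w13 leaf_grip leaf_bore jamb_bore
```

```text
15.2 [0.4555 0.1198 0.2051] [ 0.9999 -0.0082 -0.0123] [0.1554 0.2289 1.8557 0.0055 1.0687 1.7317] 0.9986280213783272
leaf_grip [143.2 160.1] 0.77 [0.4706 0.2681 0.0317]
leaf_bore [122.1 136.9] 0.9 [0.5025 0.2843 0.0458]
```

View pics/w13.png

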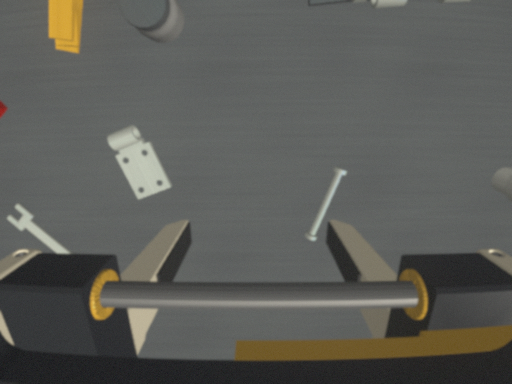

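Emit:
send_rows(increments=[0.07, -0.95, 0.1, 0, 93, 0.07, -0.95, 0.2, 0, 93, 0.07, -0.95, 0.3, 0, 93, 0.07, -0.95, 0.3, 0, 93, 0.07, -0.85, 0.3, 0, 93, 0, -0.3, 0.3, -0.6, 93, 0, 0, 0, -0.8, 93, 0, 0, 0, -0.8, 93, 0, 0, 0, -0.3, 93, 0, 0, 0, 0, 93])

```text
time_s: 16.65
tcp_pos: [0.4653, 0.2635, 0.156]
tcp_rot: [-3.093, -0.536, 0.028]
contact_force: [-0.2, -0.7, -0.0]
finger_gap: 1.001
```

```bash
python3 c.py w14 leaf_grip leaf_bore
cat > leaf.py <<'E'
from rim import *
def leaf(f,c,zlo=.022,zhi=.06,rad=.08):
    P=cloud(f); d=np.hypot(P[:,0]-c[0],P[:,1]-c[1]); Q=P[(d<rad)&(P[:,2]>zlo)&(P[:,2]<zhi)]
    (cx,cy),wh,a=cv2.minAreaRect((Q[:,:2]*1000).astype(np.float32)); return cx,cy,wh,a,np.percentile(Q[:,2],[5,50,98]),len(Q)
E
python3 - <<'E'
from leaf import *
print(leaf(load('w14'),(.467,.277)))
E
```

```text
16.65 [0.4653 0.2635 0.156 ] [ 0.9415  0.3366 -0.0172] [0.4249 0.4059 1.7416 0.0076 1.0107 1.6483] 1.0007115794882662
leaf_grip [249.3 176.7] 0.76 [0.4657 0.2741 0.0321]
leaf_grip [339.4  28.6] 0.28 [0.6256 0.2463 0.0641]
leaf_bore [248.  141.3] 0.84 [0.5042 0.2883 0.0447]
(467.8019104003906, 275.35638427734375, (90.86282348632812, 50.076961517333984), 19.948625564575195, array([0.03117454, 0.03245535, 0.04610064]), 3234)
```

View pics/w14.png

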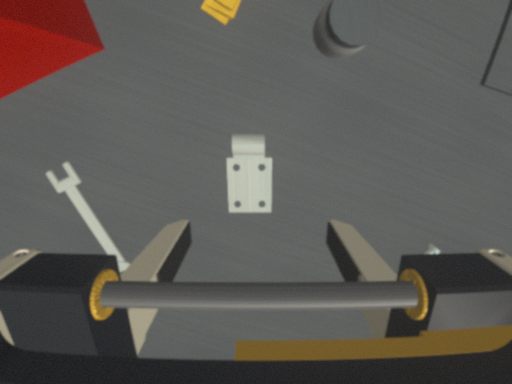

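Emit:
send_rows(increments=[0.16, -0.34, 0, 0, 93, 0, 0, 0.6, 0, 93, 0, 0, 0.9, 0, 93, 0, 0, 0.9, 0, 93, 0, 0, 0.4, 0, 93, 0, 0, 0, 0, 93])

```text
time_s: 17.55
tcp_pos: [0.4663, 0.2786, 0.0708]
tcp_rot: [-3.093, -0.532, 0.023]
contact_force: [-0.2, -0.2, 1.4]
finger_gap: 1.004
```

```bash
python3 c.py w15 leaf_grip leaf_bore
python3 - <<'E'
from leaf import *
print(leaf(load('w15'),(.467,.277)))
E
```

```text
17.55 [0.4663 0.2786 0.0708] [ 0.9423  0.3343 -0.0138] [0.4493 0.5424 1.7768 0.0096 0.8355 1.6726] 1.0042209966809112
leaf_grip [261.7 209.3] 0.73 [0.4677 0.2756 0.0322]
leaf_bore [262.2 168.2] 0.71 [0.5031 0.288  0.0457]
(467.872802734375, 275.33123779296875, (91.30702209472656, 50.308349609375), 19.883129119873047, array([0.03123512, 0.03248431, 0.04615481]), 5776)
```

View pics/w15.png

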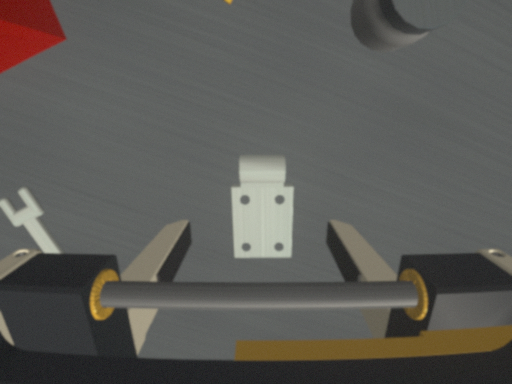

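Emit:
send_rows(increments=[-0.03, 0.1, 0.3, 0, 93, 0, 0, 0.6, 0, 93, 0, 0, 0.6, 0, 93, 0, 0, 0.3, 0, 93, 0, 0, 0, 0, 93])

```text
time_s: 18.32
tcp_pos: [0.4667, 0.2754, 0.0151]
tcp_rot: [-3.092, -0.531, 0.017]
contact_force: [0.2, -0.6, 0.1]
finger_gap: 1.004
```

```bash
python3 c.py w16 leaf_grip leaf_bore
python3 - <<'E'
from leaf import *
print(leaf(load('w16'),(.467,.277))); print(bot.get_state()['tcp_pos'])
E
```

```text
18.325 [0.4667 0.2754 0.0151] [ 0.9426  0.3338 -0.0102] [0.4436 0.6333 1.7996 0.0108 0.7183 1.6659] 1.003888359419926
leaf_grip [258.1 239.9] 0.75 [0.4697 0.2756 0.0324]
leaf_bore [252.6 188.8] 0.75 [0.5036 0.2906 0.045 ]
(474.3117980957031, 276.06597900390625, (86.49946594238281, 92.4049301147461), 61.924503326416016, array([0.03062072, 0.03282576, 0.05796121]), 10824)
[0.46736593 0.2757855  0.01628012]
```

View pics/w16.png

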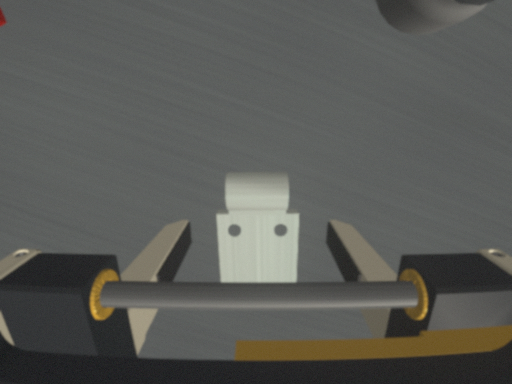

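Leaf knuckle at (257,190), plate centred between the jaws (258 against the finger mid-column of 260). Closing.

Emit:
send_rows(increments=[0, 0, 0.05, 0, 80, 0, 0, 0, 0, 65, 0, 0, 0, 0, 55, 0, 0, 0, 0, 40, 0, 0, 0, 0, 40, 0, 0, 0, 0, 40, 0, 0, 0, 0, 40], force=30)

```text
time_s: 19.35
tcp_pos: [0.468, 0.2761, 0.0159]
tcp_rot: [-3.091, -0.531, 0.011]
contact_force: [-0.1, 0.3, 0.0]
finger_gap: 0.536
```

```bash
python3 c.py w17 leaf_bore
python3 - <<'E'
from h import *
print(bot.get_state())
E
```

```text
19.35 [0.468  0.2761 0.0159] [ 0.9426  0.3339 -0.0061] [0.4437 0.6323 1.7987 0.0108 0.716  1.6659] 0.5362881795426722
leaf_bore [256.8 191.6] 0.8 [0.5038 0.2885 0.0452]
{'time_s': 19.45, 'q': array([0.44368241, 0.63233986, 1.79867633, 0.01085679, 0.71598821,
       1.66593577]), 'qd': array([-0.00022897, -0.00010809, -0.00292026,  0.00227695,  0.00100065,
       -0.00091025]), 'tau': array([-1.71476748e-02, -5.55825555e+01, -1.91518879e+01,  3.19587736e-03,
       -5.33762947e-02, -1.57960458e-02]), 'tcp_pos': array([0.46801742, 0.27611734, 0.01583935]), 'tcp_rot': array([-3.09086881, -0.53109821,  0.01114481]), 'contact_force': array([ 0.33456767,  0.04025443, -0.20579028]), 'wrist_torque': array([-0.0106333 , -0.06140539, -0.01558911]), 'finger_gap': 0.5327474327338713}
```

View pics/w17.png

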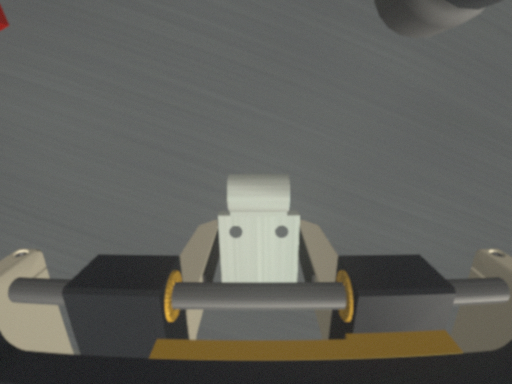

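```bash
cat > jam.py <<'E'
from leaf import *
def cyl(Q,p0,z0=None,r=.011):
    # fit horizontal axis: point (x0,y0) offset s along normal, yaw, z
    c=np.array(p0[:2])
    def res(v):
        s,a,z=v; n=np.array([np.cos(a),np.sin(a)]) # n = normal (hinge x dir)
        u=(Q[:,:2]-c)@n-s
        return np.hypot(u,Q[:,2]-z)-r
    b=least_squares(res,[0,p0[2],p0[3]],loss='soft_l1',f_scale=.0008)
    return b.x,np.median(abs(b.fun))
def jamb(f,c=(.645,-.045),yaw=.13,z=.075,show=False):
    P=cloud(f); n=np.array([np.cos(yaw),np.sin(yaw)]); t=np.array([-n[1],n[0]])
    c=np.array(c,float)
    for i in range(6):
        n=np.array([np.cos(yaw),np.sin(yaw)]); t=np.array([-n[1],n[0]])
        u=(P[:,:2]-c)@n; v=(P[:,:2]-c)@t
        # top knuckle arc: within +-8mm of axis in u, z above axis-2mm
        m=(abs(v)<.05)&(abs(u)<.0105)&(P[:,2]>z+.001)&(P[:,2]<z+.016)
        Q=P[m]; b,e=cyl(Q,(c[0],c[1],yaw,z)); c=c+b[0]*np.array([np.cos(b[1]),np.sin(b[1])]); yaw=b[1]; z=b[2]
        v=(P[m][:,:2]-c)@np.array([-np.sin(yaw),np.cos(yaw)])
    return c,yaw,z,e,Q,v
E
python3 - <<'E'
from jam import *
np.set_printoptions(precision=4,suppress=True)
for n in ['w2','w3','w4','w5']:
    f=load(n); c,yaw,z,e,Q,v=jamb(f)
    print(n,c,np.degrees(yaw),z,e,len(Q)); h,ed=np.histogram(v,bins=np.arange(-.06,.061,.002)); print(h)
E
```

```text
w2 [ 0.647  -0.0448] 6.282456476157481 0.07391586459738628 0.0003994925424994182 1704
[ 0  0  0  0  0 27 56 60 63 54 61 59 54 60 59 52 65 56 55 68  5  0  0  0
  0  0  0  0  0  0  0  0  0  0  0  0  0  0  0  0 57 57 60 53 61 57 55 56
 58 58 55 56 60 56 51  0  0  0  0  0]
w3 [ 0.647  -0.0448] 6.532580499444031 0.07387935601695449 0.0003859741479282832 4727
[  0   0   0   0   0 110 159 161 170 155 159 164 159 160 160 162 165 155
 156 176  43   0   0   0   0   0   0   0   0   0   0   0   0   0   0   0
   0   0   0   0 171 159 159 162 147 155 155 158 149 158 149 155 145 157
 134   0   0   0   0   0]
w4 [ 0.647  -0.0448] 6.482569194199432 0.07389434982761753 0.0003709341498385702 4709
[  0   0   0   0   0 104 161 150 166 161 154 159 164 158 156 164 157 154
 167 172  62   0   0   0   0   0   0   0   0   0   0   0   0   0   0   0
   0   0   0   0 160 156 160 153 159 153 155 157 149 156 149 157 153 154
 129   0   0   0   0   0]
w5 [ 0.647  -0.0448] 6.310558631809253 0.07384399413657623 0.00043688216942212 1245
[ 0  0  0  0  0 23 41 43 41 43 42 41 44 43 43 41 43 42 42 44  6  0  0  0
  0  0  0  0  0  0  0  0  0  0  0  0  0  0  0  0 40 42 43 42 42 42 39 44
 41 42 41 43 43 39 40  0  0  0  0  0]
```

```bash
cat >> jam.py <<'E'
def leafk(f,c,yaw,z):
    P=cloud(f); c=np.array(c,float)
    for i in range(6):
        n=np.array([np.cos(yaw),np.sin(yaw)]); t=np.array([-n[1],n[0]])
        u=(P[:,:2]-c)@n; v=(P[:,:2]-c)@t
        m=(abs(v)<.022)&(abs(u)<.0105)&(P[:,2]>z+.001)&(P[:,2]<z+.016)
        Q=P[m]; b,e=cyl(Q,(c[0],c[1],yaw,z)); c=c+b[0]*np.array([np.cos(b[1]),np.sin(b[1])]); yaw=b[1]; z=b[2]
        v=(P[m][:,:2]-c)@np.array([-np.sin(yaw),np.cos(yaw)])
    lo,hi=np.percentile(v,[.5,99.5]); c=c+(lo+hi)/2*np.array([-np.sin(yaw),np.cos(yaw)])
    return c,yaw,z,e,len(Q),hi-lo
def plate_tilt(f,c,yaw):
    # plane of plate top behind knuckle: returns height slope along leaf x and y
    P=cloud(f); n=np.array([np.cos(yaw),np.sin(yaw)]); t=np.array([-n[1],n[0]])
    u=(P[:,:2]-c)@n; v=(P[:,:2]-c)@t
    return u,v,P[:,2]
E
python3 - <<'E'
from jam import *
np.set_printoptions(precision=4,suppress=True)
for n in ['w14','w15','w16','w17']:
    f=load(n); r=leafk(f,(.503,.2885),.347,.036); print(n,r[0],np.degrees(r[1]),r[2:])
s=bot.get_state(); M=R.from_rotvec(s['tcp_rot']).as_matrix(); 
print('bore in tool', M.T@(np.append(r[0],r[2])-s['tcp_pos']), 'leaf yaw - tool yaw',np.degrees(r[1]-np.arctan2(M[1,0],M[0,0])),M[:,2])
E
```

```text
w14 [0.5005 0.2871] 20.409266784344812 (np.float64(0.03486252507176597), np.float64(0.0003859895084460836), 636, np.float64(0.0331139566847965))
w15 [0.5004 0.2872] 19.825833226492666 (np.float64(0.03489438309099162), np.float64(0.00035651814814309686), 1243, np.float64(0.03351081261876854))
w16 [0.5004 0.2873] 19.952058368118696 (np.float64(0.03490728705190741), np.float64(0.00034708337997612845), 2269, np.float64(0.03337117856592453))
w17 [0.5005 0.2867] 19.824857636234167 (np.float64(0.034920881594707964), np.float64(0.0003443636233084364), 2235, np.float64(0.03324690220101477))
bore in tool [ 0.034   0.0007 -0.0193] leaf yaw - tool yaw 0.3240851227761825 [-0.0079  0.0041 -1.    ]
```

Knuckle fits repeat to within 0.5 mm, and the jamb and the leaf show the same −1.1 mm depth bias, which cancels. Lifting and checking the hold.

Emit:
send_rows(increments=[0, 0, -0.3, 0, 40, 0, 0, -0.6, 0, 40, 0, 0, -0.9, 0, 40, 0, 0, -0.9, 0, 40, 0, 0, -0.9, 0, 40, 0, 0, -0.9, 0, 40, 0, 0, -0.5, 0, 40, 0, 0, 0, 0, 40])

```text
time_s: 20.45
tcp_pos: [0.4685, 0.2751, 0.1767]
tcp_rot: [-3.09, -0.531, 0.008]
contact_force: [-0.4, 0.7, -2.6]
finger_gap: 0.534
```

```bash
python3 c.py w18
cat > lf.py <<'E'
from jam import *
import sys
np.set_printoptions(precision=4,suppress=True)
s=bot.get_state(); M=R.from_rotvec(s['tcp_rot']).as_matrix(); f=load(sys.argv[1])
b=M@np.array([.034,.0007,-.0193])+s['tcp_pos']; y=np.arctan2(M[1,0],M[0,0])
r=leafk(f,b[:2],y+.0057,b[2]); print('leaf bore',r[0],np.degrees(r[1]),r[2:])
print('bore in tool', M.T@(np.append(r[0],r[2])-s['tcp_pos']), 'tool yaw',np.degrees(y),'x',M[:,0],'z',M[:,2],'tcp',s['tcp_pos'],'F',s['contact_force'])
u,v,z=plate_tilt(f,r[0],r[1])
m=(u<-.014)&(u>-.07)&(abs(v)<.02)&(abs(z-(r[2]-.003))<.006)
if m.sum()>50:
    A=np.c_[u[m],v[m],np.ones(m.sum())]; print('plate slope',np.linalg.lstsq(A,z[m],rcond=None)[0],m.sum())
c=np.array([.6470,-.0445]); yj=np.radians(6.45); n=np.array([np.cos(yj),np.sin(yj)]); t=np.array([-n[1],n[0]])
d=r[0]-c; print('ERR in jamb frame mm: x %.2f y %.2f z %.2f yaw(deg) %.2f'%(d@n*1e3,d@t*1e3,(r[2]-.0739)*1e3,np.degrees(r[1]-yj)))
g=np.append(c-r[0],.0739-r[2]); print('move needed in tool units',M.T@g/.03,'turn units',np.degrees(r[1]-yj)/8)
E
python3 lf.py w18
```

```text
20.45 [0.4685 0.2751 0.1767] [ 0.9426  0.3339 -0.0043] [0.4417 0.388  1.7103 0.0081 1.0469 1.6679] 0.5341567955852273
leaf bore [0.501  0.2857] 19.950287254377358 (np.float64(0.19578860285177982), np.float64(0.000357815599119452), 2232, np.float64(0.033214297811792665))
bore in tool [ 0.0344  0.0007 -0.0201] tool yaw 19.51074176850497 x [ 0.9426  0.334  -0.0055] z [-0.0074  0.0043 -1.    ] tcp [0.4682 0.275  0.1759] F [-0.1408  0.2017 -3.1786]
plate slope [-0.0003 -0.0001  0.1931] 4378
ERR in jamb frame mm: x -107.97 y 344.48 z 121.89 yaw(deg) 13.50
move needed in tool units [ 0.9336 12.0249  3.98  ] turn units 1.68753590679717
```

View pics/w18.png

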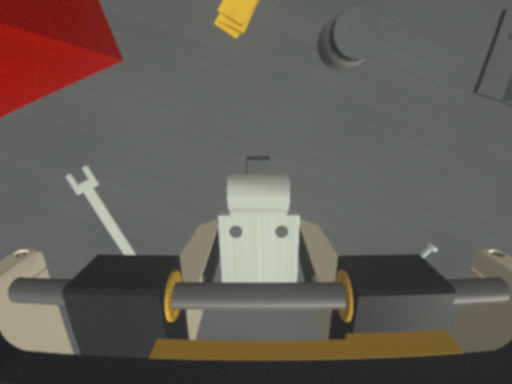

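Emit:
send_rows(increments=[-0.06, 0.5, 0, 0, 40, -0.11, 0.95, 0, 0, 40, -0.11, 0.95, 0, 0, 40, -0.11, 0.95, 0, 0, 40, -0.11, 0.95, 0, 0, 40, -0.11, 0.95, 0, 0, 40, -0.11, 0.95, 0, 0, 40, -0.11, 0.95, 0, 0, 40, -0.11, 0.95, 0, 0, 40, -0.11, 0.95, 0, 0, 40, -0.11, 0.95, 0, 0, 40, -0.05, 0.5, 0, 0, 40])

```text
time_s: 22.0
tcp_pos: [0.5341, -0.0537, 0.1619]
tcp_rot: [-3.091, -0.529, 0.044]
contact_force: [0.5, -0.5, -2.9]
finger_gap: 0.534
```

Emit:
send_rows(increments=[0, 0, 0, 0.5, 40, 0, 0, 0, 0.7, 40, 0, 0, 0, 0.5, 40, 0, 0, 0, 0, 40])

```text
time_s: 22.5
tcp_pos: [0.5323, -0.0554, 0.1593]
tcp_rot: [-3.134, -0.146, 0.053]
contact_force: [-0.0, 0.3, -2.9]
finger_gap: 0.534
```

```bash
python3 c.py w19 jamb_bore; python3 lf.py w19
python3 - <<'E'
from jam import *
c,yaw,z,e,Q,v=jamb(load('w19'),c=(.647,-.0448)); print(c,np.degrees(yaw),z,e,len(Q),v.min(),v.max(),v[v<0].max(),v[v>0].min())
E
```

```text
22.5 [ 0.5323 -0.0554  0.1593] [ 0.9951  0.0933 -0.0336] [-0.1885  0.4108  1.725  -0.0052  1.0395  1.2917] 0.5344109170296876
jamb_bore [257.5  62.5] 0.86 [ 0.6551 -0.0433 -0.0008]
jamb_bore [441.6  92.8] 0.25 [ 0.6457 -0.2551  0.0071]
leaf bore [ 0.5672 -0.0532] 5.947142984145034 (np.float64(0.17734244325981238), np.float64(0.00034685310738468735), 2223, np.float64(0.03320604352552893))
bore in tool [ 0.0342  0.001  -0.0191] tool yaw 5.42101348267016 x [ 0.995   0.0944 -0.0334] z [-0.0337  0.0019 -0.9994] tcp [ 0.5323 -0.0554  0.1594] F [ 0.5265 -0.2583 -2.9638]
plate slope [-0.028   0.0002  0.1747] 4382
ERR in jamb frame mm: x -80.32 y 0.30 z 103.44 yaw(deg) -0.50
move needed in tool units [ 2.7907 -0.0211  3.3569] turn units -0.0628571269818708
[ 0.64683181 -0.04481977] 6.566735814522488 0.07394607233183563 0.000432057035275683 1951 -0.04981313171419477 0.049982579095402414 -0.019949897862267973 0.020414474411984636
```

View pics/w19.png

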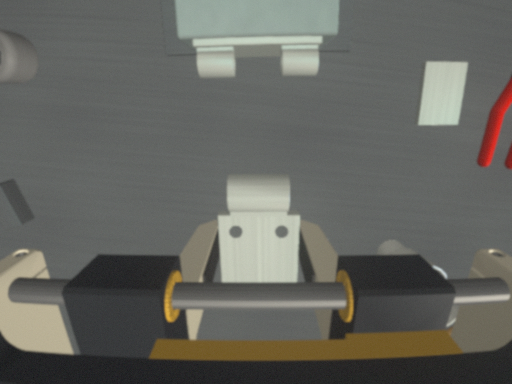

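Emit:
send_rows(increments=[0, 0, 0.5, -0.06, 40, 0, 0, 0.9, 0, 40, 0, 0, 0.9, 0, 40, 0, 0, 0.7, 0, 40, 0, 0, 0.2, 0, 40, 0, 0, 0, 0, 40])

```text
time_s: 23.35
tcp_pos: [0.5276, -0.0548, 0.0569]
tcp_rot: [-3.132, -0.173, 0.056]
contact_force: [0.6, 0.4, -2.8]
finger_gap: 0.537
```

```bash
python3 c.py w20 ; python3 lf.py w20
python3 - <<'E'
from jam import *
c,yaw,z,e,Q,v=jamb(load('w20'),c=(.647,-.0448)); print(c,np.degrees(yaw),z,e,len(Q),v.min(),v.max(),v[v<0].max(),v[v>0].min())
E
```

```text
23.35 [ 0.5276 -0.0548  0.0569] [ 0.9933  0.1101 -0.0354] [-0.189   0.5565  1.7991 -0.0061  0.8216  1.2758] 0.5365472100489449
leaf bore [ 0.5624 -0.052 ] 6.60253479763781 (np.float64(0.07489376023502371), np.float64(0.00033523210547858895), 2209, np.float64(0.03321853908966091))
bore in tool [ 0.0342  0.0009 -0.0189] tool yaw 6.318774194876834 x [ 0.9933  0.11   -0.0349] z [-0.0354  0.0022 -0.9994] tcp [ 0.5277 -0.0549  0.0572] F [-1.0615 -0.2184 -3.6269]
plate slope [-0.0306 -0.      0.0722] 4385
ERR in jamb frame mm: x -84.86 y 2.01 z 0.99 yaw(deg) 0.15
move needed in tool units [ 2.8284  0.0603 -0.0661] turn units 0.0190668497047262
[ 0.64695871 -0.04480477] 6.542470471654105 0.07393405028511142 0.0004104847021016902 6469 -0.04995823081746771 0.04999770198236801 -0.019243547555465618 0.02004851894602792
```

View pics/w20.png

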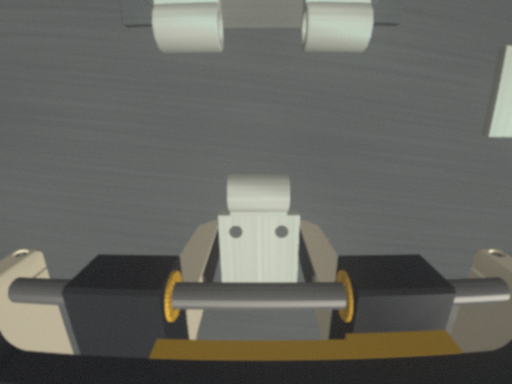

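Emit:
send_rows(increments=[0.4, 0.06, -0.06, 0.02, 40, 0.5, 0, 0, 0, 40, 0.5, 0, 0, 0, 40, 0.3, 0, 0, 0, 40, 0, 0, 0, 0, 40])

```text
time_s: 24.02
tcp_pos: [0.5848, -0.0515, 0.0611]
tcp_rot: [-3.134, -0.169, 0.044]
contact_force: [0.2, 0.2, -3.8]
finger_gap: 0.531
```

```bash
python3 c.py w21 ; python3 lf.py w21
```

```text
24.025 [ 0.5848 -0.0515  0.0611] [ 0.9938  0.1073 -0.028 ] [-0.1654  0.6273  1.6486 -0.0047  0.8938  1.3009] 0.5311605028347646
leaf bore [ 0.6195 -0.0488] 6.689733262252872 (np.float64(0.07928446471093442), np.float64(0.00034787103433545595), 2219, np.float64(0.033242743848663756))
bore in tool [ 0.0347  0.001  -0.0193] tool yaw 6.154695187907436 x [ 0.9938  0.1072 -0.0284] z [-0.0287  0.0011 -0.9996] tcp [ 0.5843 -0.0515  0.061 ] F [ 0.2049  0.527  -1.74  ]
plate slope [-0.0225 -0.0025  0.0766] 4388
ERR in jamb frame mm: x -27.83 y -1.15 z 5.38 yaw(deg) 0.24
move needed in tool units [ 0.9321 -0.0426  0.1532] turn units 0.029966657781609004
```

View pics/w21.png

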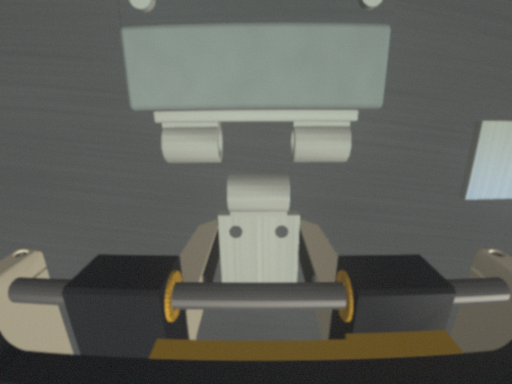

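Emit:
send_rows(increments=[0.1, -0.04, 0.15, 0.03, 40, 0, 0, 0, 0, 40])

```text
time_s: 24.32
tcp_pos: [0.5866, -0.0499, 0.0562]
tcp_rot: [-3.134, -0.161, 0.046]
contact_force: [-0.3, -0.2, -2.3]
finger_gap: 0.532
```

```bash
python3 c.py w22 ; python3 lf.py w22
```

```text
24.325 [ 0.5866 -0.0499  0.0562] [ 0.9943  0.1025 -0.029 ] [-0.1623  0.6375  1.6448 -0.0046  0.8884  1.3088] 0.5316183711697947
leaf bore [ 0.6214 -0.0473] 6.190438682238332 (np.float64(0.07432451888385216), np.float64(0.0003360858359471759), 2219, np.float64(0.03321924184758977))
bore in tool [ 0.0343  0.0008 -0.019 ] tool yaw 5.890140741952339 x [ 0.9943  0.1026 -0.0288] z [-0.0291  0.0011 -0.9996] tcp [ 0.5866 -0.05    0.0563] F [ 0.7864 -0.2519 -3.0412]
plate slope [-0.0238 -0.0014  0.0717] 4378
ERR in jamb frame mm: x -25.79 y 0.06 z 0.42 yaw(deg) -0.26
move needed in tool units [ 0.8598 -0.0064 -0.0106] turn units -0.03244516472020851
```

Emit:
send_rows(increments=[0.2, 0, 0, -0.03, 40, 0.2, 0, 0, 0, 40, 0.12, 0, 0, 0, 40, 0, 0, 0, 0, 40])

```text
time_s: 24.88
tcp_pos: [0.6033, -0.0483, 0.056]
tcp_rot: [-3.134, -0.168, 0.045]
contact_force: [0.3, -0.9, -2.9]
finger_gap: 0.539
```

```bash
python3 c.py w23 ; python3 lf.py w23
```

```text
24.875 [ 0.6033 -0.0483  0.056 ] [ 0.9938  0.1071 -0.0286] [-0.1552  0.6617  1.5981 -0.0043  0.9105  1.311 ] 0.5389133743015193
leaf bore [ 0.6381 -0.0454] 6.5446595055276715 (np.float64(0.07414900316623631), np.float64(0.000377260326876727), 2392, np.float64(0.04334730069234889))
bore in tool [ 0.0345  0.0008 -0.0192] tool yaw 6.148294229653255 x [ 0.9938  0.1071 -0.0287] z [-0.029   0.0011 -0.9996] tcp [ 0.6031 -0.0483  0.0559] F [ 0.1483  0.7555 -2.4205]
plate slope [-0.023  -0.0033  0.0715] 4391
ERR in jamb frame mm: x -8.95 y 0.14 z 0.25 yaw(deg) 0.09
move needed in tool units [ 0.2984  0.0032 -0.0003] turn units 0.011832438190958942
```

View pics/w23.png

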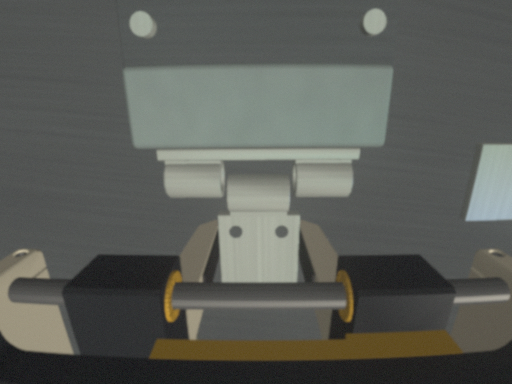

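Emit:
send_rows(increments=[0.14, 0, 0, 0.01, 40, 0.1, 0, 0, 0, 40, 0, 0, 0, 0, 40])

```text
time_s: 25.3
tcp_pos: [0.6107, -0.0475, 0.0557]
tcp_rot: [-3.134, -0.166, 0.045]
contact_force: [-0.6, -0.1, -2.1]
finger_gap: 0.531
```

```bash
sed -i 's/m=(abs(v)<.022)/m=(abs(v)<.0165)/' jam.py; python3 c.py w24 ; python3 lf.py w24
python3 - <<'E'
from h import *
s=bot.get_state(); M=R.from_rotvec(s['tcp_rot']).as_matrix()
print(s['tcp_pos']+M@np.array([.0343,.0008,-.0191]), s['contact_force'])
E
```

```text
25.3 [ 0.6107 -0.0475  0.0557] [ 0.994   0.1054 -0.0288] [-0.1521  0.6729  1.5768 -0.0041  0.9208  1.3156] 0.5311250492198082
leaf bore [ 0.6454 -0.0446] 6.489698023456711 (np.float64(0.07391275290915805), np.float64(0.0003442028650351911), 2177, np.float64(0.0325858382955458))
bore in tool [ 0.0344  0.0007 -0.0192] tool yaw 6.057672134308243 x [ 0.994   0.1055 -0.029 ] z [-0.0292  0.0011 -0.9996] tcp [ 0.6106 -0.0475  0.0557] F [ 0.2119 -0.3687 -2.9912]
plate slope [-0.0244 -0.0018  0.0712] 4388
ERR in jamb frame mm: x -1.60 y 0.10 z 0.01 yaw(deg) 0.04
move needed in tool units [ 0.0535  0.0029 -0.0011] turn units 0.004962252932088866
[ 0.64530258 -0.04468967  0.07381499] [ 0.2118779  -0.36867138 -2.99122665]
```

View pics/w24.png

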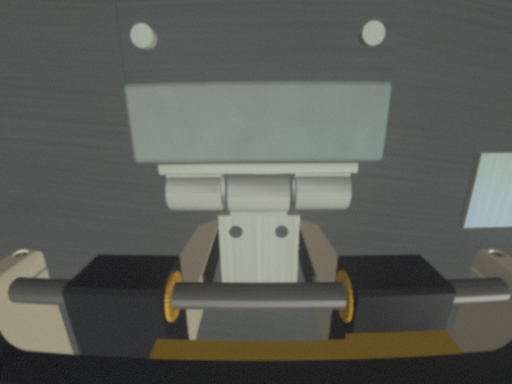

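Emit:
send_rows(increments=[0.04, 0, 0, 0, 40, 0, 0, 0, 0, 40, 0, 0, 0, 0, 40])

```text
time_s: 25.72
tcp_pos: [0.6117, -0.0474, 0.0557]
tcp_rot: [-3.134, -0.166, 0.046]
contact_force: [-0.7, 0.1, -2.6]
finger_gap: 0.534
```

```bash
python3 c.py w25 ; python3 lf.py w25
python3 - <<'E'
from jam import *
P=cloud(load('w25')); c=np.array([.647,-.0445]); yj=np.radians(6.45); n=np.array([np.cos(yj),np.sin(yj)]); t=np.array([-n[1],n[0]])
u=(P[:,:2]-c)@n; v=(P[:,:2]-c)@t; z=P[:,2]
for nm,m in [('jambL',(v>.023)&(v<.048)),('jambR',(v<-.023)&(v>-.048)),('both',(abs(v)>.023)&(abs(v)<.048)),('leaf',abs(v)<.0155)]:
    Q=P[m&(abs(u)<.0105)&(z>.075)&(z<.09)]
    b,e=cyl(Q,(c[0],c[1],yj,.074)); print(nm,'x off mm %.2f yaw %.2f z %.2f res %.2f'%(b[0]*1e3,np.degrees(b[1]),b[2]*1e3,e*1e3),len(Q))
s=cams.grab_frame('side'); save(s,'side25'); a=s['image']; cv2.imwrite('pics/side25z.png',cv2.resize(a[130:260,150:350],None,fx=4,fy=4,interpolation=cv2.INTER_CUBIC)[:,:,::-1])
print(bot.get_state()['contact_force'],bot.get_state()['qd'])
E
```

```text
25.725 [ 0.6117 -0.0474  0.0557] [ 0.994   0.1055 -0.0291] [-0.1517  0.6746  1.5738 -0.0041  0.9225  1.316 ] 0.5341113668680975
leaf bore [ 0.6464 -0.0445] 6.458556187484191 (np.float64(0.07387208391309585), np.float64(0.000361632935680113), 2170, np.float64(0.03262485280510011))
bore in tool [ 0.0343  0.0007 -0.0192] tool yaw 6.054187425528206 x [ 0.994   0.1054 -0.0292] z [-0.0294  0.0012 -0.9996] tcp [ 0.6117 -0.0474  0.0557] F [ 0.4692  0.0136 -2.8183]
plate slope [-0.023  -0.0033  0.0712] 4378
ERR in jamb frame mm: x -0.61 y 0.09 z -0.03 yaw(deg) 0.01
move needed in tool units [ 0.0203  0.003  -0.0015] turn units 0.0010695234355237364
jambL x off mm -0.06 yaw 6.55 z 73.96 res 0.33 1597
jambR x off mm -0.01 yaw 6.34 z 73.97 res 0.36 1595
both x off mm -0.10 yaw 6.48 z 73.96 res 0.35 3192
leaf x off mm -0.60 yaw 6.32 z 73.87 res 0.36 2057
[ 0.17177207  0.20186445 -3.41828006] [ 0.00065999 -0.00194709 -0.00110726 -0.00135313 -0.00066962  0.00022589]
```

View pics/side25z.png

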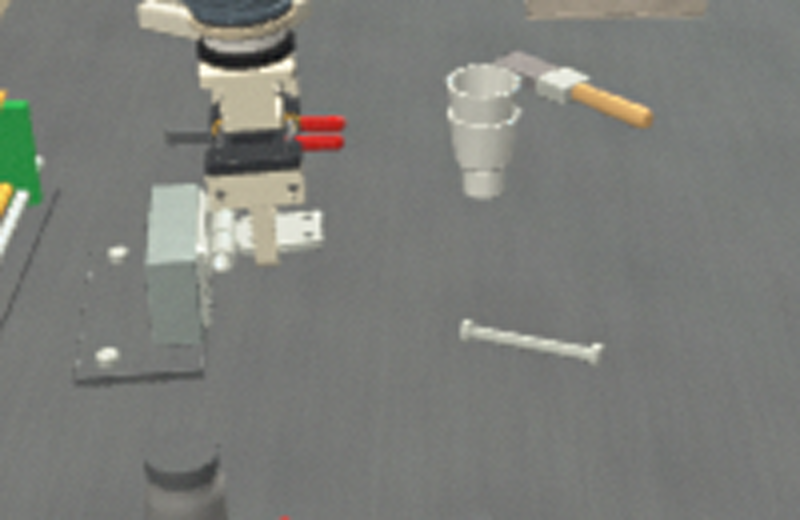

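The fits agree: bore offset (−0.5, +0.1, −0.1) mm, yaw within 0.2°, tilt 1.4°, and the wrist carries only the leaf's weight (about −2.8 N in z). The side view shows the cups still nested. Handing in.

```bash
python3 -c "
from workcell import ticket,bot
print(ticket.hand_in()); s=bot.get_state(); print(s['time_s'],s['tcp_pos'],s['contact_force'],s['finger_gap'])"
```

```text
the job is handed in; nothing more can be done
None
the job is handed in; nothing more can be done
```

I lowered the near cup into the far cup while still gripping it and let go once it was seated. The loose leaf is now held between the jamb's knuckles, and I handed the job in with the gripper still holding it (about 26 s on the robot's clock). No verdict was reported.

**Leaf, last checks:**
- **Bore position:** the bore was off the hinge line by about −0.5 mm in x, +0.1 mm along the hinge and −0.1 mm in z.
- **Angles:** it was parallel to the hinge line within about 0.2°. The leaf is about 1.4° nose-down, roughly 0.025 rad against the 0.12 limit.
- **Contact:** the wrist force was about 2.8 N straight down, which is just the leaf's weight, so there was no noticeable contact with the jamb.

**Cups, last checks:**
- **Position:** after release, the near cup's rim sat about 30 mm above the far cup's and about 2 mm off to the side.
- **Stability:** the far cup had not visibly moved. The last side picture still shows both standing upright.

**Disagreements:**
- The depth readings came out about 1.1 mm low on both the jamb and the leaf, so I aligned one against the other.
- The rim fit of the nested cup was poorer than the others, with residuals of about 1 mm. The top and side cameras gave no usable fit of it because the arm was in the way.

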